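Run a jar under the capping press and hold its lock plunger open

ROBOT

A 6-joint arm with a two-finger parallel gripper is mounted at the origin on the work surface. World frame = base frame: x ahead of the robot, y to its left, z up, the work surface at z = 0. Lengths are in m, angles in rad, forces in N, time in s.
With the tool pointing down it reaches from about 0.25 to 0.725 m from the base axis. Payload 9.7 kg.
Tool frame: the origin (TCP) lies on the front face of the gripper's body, between the roots of the fingers; the fingertips stand robot.tcp_to_tips ahead of it and the grasp point (between the pads) lies 54 mm ahead of it (robot.tcp_to_tips is the distance from the TCP to the fingertips, in m); z points along the fingers, y is the line along which they close (so a half turn about z gives the same grasp; the last joint's range is limited). The gripper opens to 85 mm and grips with 20 to 120 N. Pads are 22 mm wide; open, the fingers measure 114 mm over their backs; the gripper's body (76 mm by 85 mm) begins 54 mm behind the grasp point. The pads swing forward as they close: fully open they stand 13 mm farther back than shut.
Start: joints at [1.101, 0.087, 0.176, 1.66, 0, 1.571], TCP at [0.249, 0.49, 0.304] pointing down, gripper open.
Joint ranges: [-3.13, 3.13], [-0.85, 1.81], [-1.15, 1.24], [-2.2, 2.28], [-1.44, 1.52], [-3.14, 3.14]. Speed limits (rad/s): [2.22, 2.22, 2.57, 3.14, 3.14, 3.14].

INTERFACE

Orientations are given as [roll, pitch, yaw] about the fixed x, y, z axes, in that order (R = Rz(yaw) Ry(pitch) Rx(roll)).
In Python, from cell import sense, imaging, robot, spotter gives the robot as it stands.
- The arm moves only by the tool drive_tool, never from a script. Its argument "commands" is a list of rows, each a list of 2 entries, a list of its own where there are three numbers: the shift along the world's x, y, z as a fraction of full scale, then the turn, a rotation vector about the world's x, y, z as a fraction of full scale. A call has 1 to 10 rows; each row shifts and turns the commanded pose from where the row before left it; what a row does not reach is not made up. Full scale, the value 1, is 0.15 m for a shift and 30 degrees for a turn. A row lasts 1/8 s, in which the tool goes at most 62.5 mm and 10.7 degrees, less where a joint would pass 70% of its speed; a pose out of reach is approached as far as the arm can. A call with a number of a shift or a turn outside -1 to 1 is refused whole. A call with a gripper value outside its range is refused whole. "hand" is the opening, from -1 (shut) to 1 (fully open), set as the call begins (left out, the last holds). The fingers move at their own pace and stop on an object; "squeeze" is the grip in N (left out, the last holds). Time passes only in rows, so rows that do not move let the fingers close. It gives the time, the measured TCP pose, the force, the opening and the grip force at its end, in the units of the state.
- sense(): the state, without advancing time (a new reading comes with each control period).
- imaging.snapshot(name): name is "side" or "top" or "wrist"; returns a dict with "color" (384x512x3 uint8, red, green, blue), "fx", "fy", "cx", "cy" (pixels), "camera_from_world" (4x4, takes a point from world to camera coordinates). Camera axes: x right, y down, z forward; pixel columns grow to the right and rows downward; lengths in m; the calibration is good to about 2 mm. A picture is of the moment at which its call begins. There is no depth.
- robot.hand_in(): hands the job in; it is judged then, once.
Trained networks look in a picture, given as the dict that the camera call returned (one of the last four; its "shot" number tells which), for a name from the list of things; names that differ only in an ending like _2 or _b are one class to them, and where a whole thing is asked for, a point or a joint stands for the part that bears it (a point fixed in the world has none). Each returns a list of dicts, best first, with "p" (0 to 1); they miss things now and then, are a little off and sometimes report something else, mostly with a low value. They report only what shows in the picture. A call takes as long as a camera call. They do not tell look-alikes from the thing itself.
- spotter.find_in(picture, target): "bbox" ([centre column, centre row, width, height] in pixels, round what is visible of it).
- spotter.outline_of(picture, target): "region" (384x512 bool, what is visible of it) and "bbox" ([centre column, centre row, width, height] in pixels, round what is visible of it).
- spotter.spot_point(picture, target): "pixel" ([column, row] in pixels: a listed point, or the origin of a listed thing).
The state is a dict: "time_s": time; "joint_pos": joint angles; "qvel": joint speeds; "tau": joint torques, N m; "tcp_pos": TCP position; "tool_rot": TCP orientation; "wrist_force": force on the tool from outside, world axes, zero at the start; "ft_torque": the same for the moment, N m; "width": finger opening in m; "grasp_force": force on a finger pad.
Only numpy, scipy, OpenCV 4.12 (cv2) and the standard library are available. Lean on these libraries where they do the work, as an engineer would, in place of code of your own. Each camera call takes 0.05 s, during which the arm holds its last target. There are 200 camera calls.

TASK

Push the jar carrier by its blue handle along its runway until the seed jar has gone through the green press frame and the carrier is fully home under the ram, with the jar still standing in its ring. Then pull the red-knobbed sprung lock plunger straight up, fully out of its seat, and keep holding it up so that I can bring the ram down: finish while still holding it. Leave the black plunger and everything else on the counter alone.

Things in the scene. Friction and masses are not known exactly. Their poses are not given: they have to be found in the camera images.
- press: Green hand capping press, fixed. Origin: on the counter under the ram axis. x runs along the runway from its handle end towards the press frame (away from the robot, give or take yaw), z up. Base 12 mm thick; runway x from -290 to +80 mm, 104 mm wide, guide rails at y = +-46 mm, 26 mm high. A wing plate 360 mm wide at x = -90 mm bears the two locks.
- ram (a point): Centre of the ram's rubber face (56 mm dia.), 124 mm above the counter; axes as the press. The ram hangs in a crossbeam (50 mm in x, 172 mm in y, from 150 to 184 mm above the counter) on two 20 mm posts at x = 0, y = +-66 mm. Above the beam, ram rod and hand lever reach 292 mm above the counter, the lever leaning to +x.
- under_ram (a point): Point on the ram axis, 26 mm above the counter, level with the carrier's deck; axes as the press. The jar's axis lies here when the carrier is fully home.
- carrier (a joint): Position of the jar carrier along the runway, in m: 0 at the handle end, 0.100 at its end stop (fully home under the ram). It moves along +x of the press, starts at 0, slides with about 1.5 N of friction and stays where it is left; it cannot lift or turn.
- carrier_grip (a point): Centre of the carrier's blue upright handle: a block 24 x 24 mm, 50 mm high (from 26 to 76 mm above the counter; this point at 51 mm). Axes parallel to the press. It stands 130 mm behind (-x of) the jar's axis. The carrier deck is 80 mm wide, its top 26 mm above the counter.
- jar_mid (a point): Centre of the loose seed jar (glass, green seed, white lid), 60 mm across, 84 mm high, 0.25 kg; this point is half-way up. It stands on the carrier deck in a blue ring 12 mm high with 2 to 3 mm of play, its lid reaching 110 mm above the counter, 14 mm lower than the ram.
- red_lock: The ram's lock: a yoke with the red plunger, bolted to the press's wing plate left or right of the runway (red and black may change places). Origin: centre of its underside, 12 mm above the counter, 140 mm beside the runway's middle line, 90 mm in front (-x) of the ram; axes as the press. Footprint 56 x 56 mm; top 77 mm above its origin, with a brass bush 20 mm dia. up to 85 mm.
- red_knob (a point): Centre of the red knob on the plunger: an upright cylinder 30 mm dia., 28 mm high; with the plunger seated it lies 118 mm above the counter (knob from 104 to 132 mm). It rises with the plunger.
- red_plunger (a joint): Lift of the red plunger in m: 0 seated in its hole, 0.020 at its upper stop (fully out). The pin sits 12 mm deep in the seat. The spring pushes it down with about 6 N when seated and 12 N fully out (plus 0.6 N of weight), and snaps it back when let go. Straight up only, it does not turn.
- black_knob (a point): Centre of the like knob, in black, on the other lock (the height lock of the press, to be left alone); same sizes.
- black_plunger (a joint): Lift of the black plunger in m: 0 seated, 0.020 fully out; to be left seated.
- tall_jar: tall glass seed jar with white lid, 84 mm across, 150 mm high, standing on the counter; origin at the centre of its underside. Bystander.
- corn_jar: glass jar of yellow corn with white lid, 72 mm across, 110 mm high, on the counter; origin at the centre of its underside. Bystander.
- beet_jar: glass jar of dark red seed with white lid, 68 mm across, 100 mm high, on the counter; origin at the centre of its underside. Bystander.
- spare_lid: loose white plastic jar lid, 68 mm across, 16 mm high, flat on the counter beside the press runway; origin at the centre of its underside. Bystander.
- metal_lid: loose bare metal jar lid, 68 mm across, 14 mm high, flat on the counter beside the press runway; origin at the centre of its underside. Bystander.
- scoop_bowl: open steel bowl, 110 mm across, 45 mm high, on the counter; origin at the centre of its underside. Bystander.
Not all that is in view belongs to the job. What is shaped like the part that bears jar_mid but orange or turquoise is not meant.

How it is judged:
By the outcome, as a careful person would: the job done as asked, in the order asked, and still so for the second after the job is handed in, while the arm keeps its last pose, push and grip.
It also fails if it takes over 35 s, if anything falls off the work surface, if the arm or the gripper's body presses on something with over 40 N, if the wrist force passes 120 N, or if a joint passes its speed limit or range.

## Working session

There is one attempt and no reset: what is moved stays moved. The work goes in short steps, Python scripts to look and compute and a tool call to move; the robot and the scene stay as the last step left them, time stands still between calls to the robot, and variables do not carry over. Pictures are saved under pics/ and viewed, at most 10 in all, crops included, and the job is handed in when it is done.

Besides the shell and the picture viewer there is one more tool, called after "Request:" by a JSON object that holds its "op" and its "data". drive_tool: Moves the arm, as the interface text tells. Its arguments: {"type":"object","properties":{"commands":{"type":"array"},"hand":{"type":"number"},"squeeze":{"type":"number"}},"required":["commands"]}

```bash
mkdir -p pics; cat > h.py <<'E'
import numpy as np, cv2
from cell import sense, imaging, robot, spotter
def save(p,n): cv2.imwrite('pics/'+n,p['color'][:,:,::-1])
def ray(p,px):
    T=np.array(p['camera_from_world']);R=T[:3,:3];o=-R.T@T[:3,3]
    d=R.T@np.array([(px[0]-p['cx'])/p['fx'],(px[1]-p['cy'])/p['fy'],1]);return o,d/np.linalg.norm(d)
def atz(p,px,z):
    o,d=ray(p,px);return (o+d*(z-o[2])/d[2])[:3]
def proj(p,X):
    T=np.array(p['camera_from_world']);c=T[:3,:3]@np.array(X)+T[:3,3];return np.array([c[0]/c[2]*p['fx']+p['cx'],c[1]/c[2]*p['fy']+p['cy']])
E
python3 - <<'E'
from h import *
print(robot.tcp_to_tips, sense())
P={n:imaging.snapshot(n) for n in('top','side')}
for n,p in P.items(): save(p,n+'1.png')
Z=dict(carrier_grip=.051,jar_mid=.068,red_knob=.118,black_knob=.118,ram=.124,under_ram=.026,press=0,red_lock=.012,tall_jar=0,corn_jar=0,beet_jar=0,scoop_bowl=0,spare_lid=0,metal_lid=0)
for t,z in Z.items():
  for n,p in P.items():
    r=spotter.spot_point(p,t)
    for q in r[:2]: print(t,n,round(q['p'],2),np.round(q['pixel']),np.round(atz(p,q['pixel'],z),3))
E
```

```text
0.0726 {'time_s': 0.0, 'joint_pos': array([ 1.10096502e+00,  8.74834124e-02,  1.75101154e-01,  1.65978375e+00,
       -8.15927159e-06,  1.57079856e+00]), 'qvel': array([ 0.00118042, -0.00041731, -0.00028531, -0.00025585, -0.00035385,
        0.00014983]), 'tau': array([-1.72339296e-03, -5.20385563e+01,  4.64804757e+01,  1.60620891e-02,
       -9.34730224e-05, -9.30158734e-06]), 'tcp_pos': array([0.2489462 , 0.49028546, 0.30315324]), 'tool_rot': array([-3.14022297e+00,  8.16232110e-06,  2.67175913e+00]), 'wrist_force': array([ 0.3963021 , -0.02344018,  0.16312325]), 'ft_torque': array([-0.02148307, -0.0049158 , -0.03066969]), 'grasp_force': 0.0, 'width': 0.0855999111865921}
carrier_grip top 0.95 [251. 219.] [ 0.459 -0.006  0.051]
jar_mid top 0.81 [288. 139.] [ 0.77  -0.145  0.068]
jar_mid top 0.75 [244. 184.] [0.592 0.023 0.068]
jar_mid side 0.93 [259. 199.] [0.589 0.007 0.068]
jar_mid side 0.71 [333. 212.] [ 0.752 -0.158  0.068]
red_knob top 0.56 [211. 187.] [0.569 0.145 0.118]
red_knob side 0.74 [191. 205.] [0.383 0.064 0.118]
red_knob side 0.6 [225. 159.] [0.564 0.174 0.118]
black_
[... 474 characters left out ...]
 [0.574 0.149 0.012]
tall_jar top 0.93 [138. 186.] [0.59  0.448 0.   ]
tall_jar top 0.42 [239. 160.] [0.7   0.044 0.   ]
corn_jar top 0.63 [350. 194.] [ 0.563 -0.397  0.   ]
corn_jar side 0.67 [328. 308.] [ 0.571 -0.379  0.   ]
beet_jar top 0.71 [208. 184.] [0.6   0.169 0.   ]
beet_jar top 0.58 [364. 248.] [ 0.354 -0.45   0.   ]
beet_jar side 0.65 [275. 372.] [ 0.349 -0.447  0.   ]
scoop_bowl top 0.8 [139. 244.] [0.36  0.433 0.   ]
scoop_bowl side 0.56 [135. 161.] [0.332 0.443 0.   ]
spare_lid top 0.66 [214. 226.] [0.431 0.139 0.   ]
spare_lid side 0.82 [195. 204.] [0.427 0.15  0.   ]
metal_lid top 0.53 [294. 213.] [ 0.486 -0.176  0.   ]
metal_lid side 0.67 [265. 268.] [ 0.492 -0.178  0.   ]
```

View pics/top1.png

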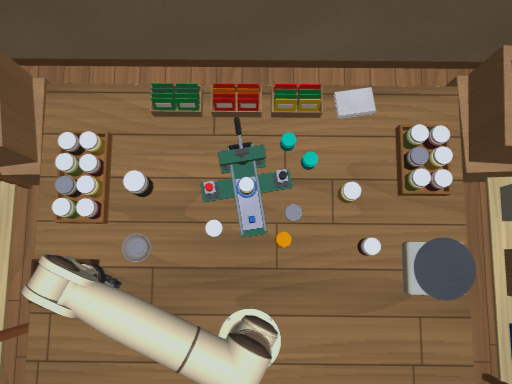

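View pics/side1.png

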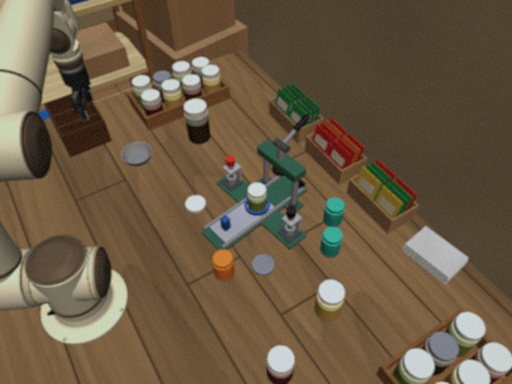

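The top view shows the press at about (243,160) with its handle end towards the robot. The blue handle is at (251,219), and the red knob is on the left at (209,187). The black knob is on the right at (282,176). In the side view the red knob is at (230,160) and the jar stands at (257,193). Press yaw is about 0.16 rad, so I'm moving over the handle.

Request:
{"op": "drive_tool", "data": {"commands": [[[0.14,-0.33,0],[0,0,0.12]],[[0.14,-0.33,0],[0,0,0.12]],[[0.14,-0.33,0],[0,0,0.12]],[[0.14,-0.33,0],[0,0,0.12]],[[0.14,-0.33,0],[0,0,0.12]],[[0.14,-0.33,0],[0,0,0.12]],[[0.14,-0.33,0],[0,0,0.12]],[[0.14,-0.33,0],[0,0,0.12]],[[0.14,-0.33,-0.1],[0,0,0.12]],[[0.14,-0.33,-0.1],[0,0,0.12]]], "hand": 0.3, "squeeze": 25}}

```text
time_s: 2.75
tcp_pos: [0.4595, -0.0064, 0.2738]
tool_rot: [-3.141, 0.001, -2.981]
wrist_force: [0.7, 0.8, -1.0]
width: 0.0556
grasp_force: 0.0
```

```bash
python3 - <<'E'
from h import *
s=sense();print(s['time_s'],s['tcp_pos'],s['tool_rot'],s['width'],s['wrist_force'])
P={n:imaging.snapshot(n) for n in('wrist','side')}
save(P['wrist'],'w2.png')
Z=dict(carrier_grip=.051,jar_mid=.068,red_knob=.118,press=0,under_ram=.026,red_lock=.012)
for t,z in Z.items():
  for n,p in P.items():
    for q in spotter.spot_point(p,t)[:2]: print(t,n,round(q['p'],2),np.round(q['pixel']),np.round(atz(p,q['pixel'],z),4))
E
```

```text
2.75 [ 0.45946648 -0.00640392  0.273829  ] [-3.14145317e+00  1.15622849e-03 -2.98111951e+00] 0.05562714562996231 [ 0.73359484  0.81235804 -1.03708567]
carrier_grip wrist 0.71 [261. 173.] [ 0.4595 -0.0045  0.051 ]
jar_mid wrist 0.91 [262. 284.] [0.5879 0.0178 0.068 ]
jar_mid wrist 0.71 [128. 366.] [ 0.739  -0.1337  0.068 ]
jar_mid side 0.85 [331. 243.] [ 0.6771 -0.2441  0.068 ]
jar_mid side 0.75 [255. 197.] [0.5826 0.0213 0.068 ]
press side 0.69 [276. 196.] [0.6729 0.0323 0.    ]
under_ram side 0.76 [279. 191.] [0.682  0.0303 0.026 ]
red_lock wrist 0.71 [362. 265.] [0.5759 0.1564 0.012 ]
```

View pics/w2.png

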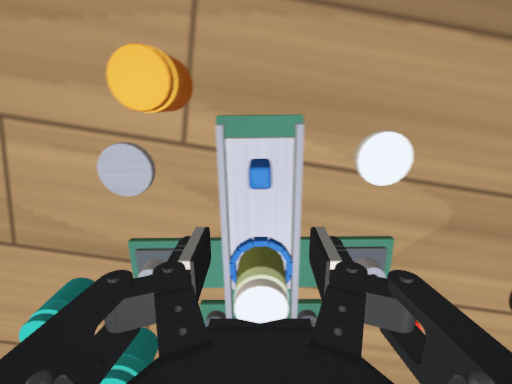

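The wrist view shows the blue handle at (260,173) centred between the fingers and the runway aligned with the tool. The jar stands in its ring at (262,290). Descending to grip the handle.

Request:
{"op": "drive_tool", "data": {"commands": [[[0,0.01,-0.27],[0,0,0]],[[0,0,-0.27],[0,0,0]],[[0,0,-0.27],[0,0,0]],[[0,0,-0.2],[0,0,0]],[[0,0,-0.08],[0,0,0]],[[0,0,0],[0,0,0]]]}}

```text
time_s: 4.2
tcp_pos: [0.4589, -0.003, 0.1104]
tool_rot: [3.142, -0.001, -2.983]
wrist_force: [0.5, 0.4, 0.9]
width: 0.0554
grasp_force: 0.0
```

Request:
{"op": "drive_tool", "data": {"commands": [[[0,0,0],[0,0,0]],[[0,0,0],[0,0,0]],[[0,0,0],[0,0,0]],[[0,0,0],[0,0,0]],[[0,0,0],[0,0,0]]], "hand": -1, "squeeze": 25}}

```text
time_s: 4.82
tcp_pos: [0.46, -0.0044, 0.112]
tool_rot: [-3.138, 0.003, -2.984]
wrist_force: [1.9, -11.1, 2.9]
width: 0.0233
grasp_force: 28.7
```

Request:
{"op": "drive_tool", "data": {"commands": [[[0.02,-0.007,0],[0,0,0]],[[0.04,0.006,0],[0,0,0]],[[0.06,0.0095,0],[0,0,0]],[[0.06,0.0095,0],[0,0,0]],[[0.06,0.0095,0],[0,0,0]],[[0.06,0.0095,0],[0,0,0]],[[0.06,0.0095,0],[0,0,0]],[[0.06,0.0095,0],[0,0,0]],[[0.06,0.0095,0],[0,0,0]],[[0.06,0.0095,0],[0,0,0]]]}}

```text
time_s: 6.08
tcp_pos: [0.5408, 0.0089, 0.112]
tool_rot: [3.14, 0.002, -2.982]
wrist_force: [-2.9, 5.1, 7.6]
width: 0.0238
grasp_force: 28.0
```

Request:
{"op": "drive_tool", "data": {"commands": [[[0.04,0.0065,0],[0,0,0]],[[0.03,0.005,0],[0,0,0]],[[0.02,0.003,0],[0,0,0]],[[0.02,0.003,0],[0,0,0]],[[0.01,0.0016,0],[0,0,0]],[[0,0,0],[0,0,0]]]}}

```text
time_s: 6.82
tcp_pos: [0.5585, 0.0119, 0.112]
tool_rot: [3.14, 0.002, -2.982]
wrist_force: [-2.2, 5.0, 7.8]
width: 0.0237
grasp_force: 27.9
```

Request:
{"op": "drive_tool", "data": {"commands": [[[0.01,0.0016,0],[0,0,0]],[[0.01,0.0016,0],[0,0,0]],[[0.01,0.0016,0],[0,0,0]],[[0,0,0],[0,0,0]]]}}

```text
time_s: 7.32
tcp_pos: [0.5593, 0.012, 0.1118]
tool_rot: [3.14, -0.007, -2.982]
wrist_force: [-27.9, 1.4, 21.5]
width: 0.0239
grasp_force: 29.7
```

Request:
{"op": "drive_tool", "data": {"commands": [[[-0.02,-0.003,0],[0,0,0]],[[0,0,0],[0,0,0]]]}}

```text
time_s: 7.58
tcp_pos: [0.5589, 0.012, 0.1119]
tool_rot: [3.14, -0.0, -2.982]
wrist_force: [-8.1, 4.0, 10.0]
width: 0.0237
grasp_force: 28.4
```

Request:
{"op": "drive_tool", "data": {"commands": [[[0,0,0],[0,0,0]],[[0,0,0],[0,0,0]],[[0,0,0],[0,0,0]],[[0,0,0],[0,0,0]]], "hand": 0.3}}

```text
time_s: 8.07
tcp_pos: [0.5595, 0.0113, 0.1103]
tool_rot: [-3.142, -0.0, -2.983]
wrist_force: [0.1, -0.6, -0.9]
width: 0.0552
grasp_force: 0.0
```

Request:
{"op": "drive_tool", "data": {"commands": [[[0,0,0.1],[0,0,0]],[[0,0,0.3],[0,0,0]],[[-0.15,0.1,0.4],[0,0,0]],[[-0.2,0.25,0.3],[0,0,0]],[[-0.1,0.3,0.1],[0,0,0]],[[0,0.1,0],[0,0,0]],[[0,0,0],[0,0,0]]]}}

```text
time_s: 8.95
tcp_pos: [0.4947, 0.1217, 0.2853]
tool_rot: [-3.141, 0.0, -2.981]
wrist_force: [0.1, -0.3, 0.1]
width: 0.0557
grasp_force: 0.0
```

```bash
python3 - <<'E'
from h import *
s=sense();print(s['time_s'],s['tcp_pos'],s['tool_rot'],s['width'],s['wrist_force'])
P={n:imaging.snapshot(n) for n in('wrist','side','top')}
im=np.zeros((600,800,3),np.uint8)
im[:384,:512]=P['wrist']['color']; 
c=cv2.resize(P['side']['color'][130:270,180:340],None,fx=1.5,fy=1.5);im[384:384+210,:240]=c
c=cv2.resize(P['top']['color'][110:250,190:310],None,fx=1.5,fy=1.5);im[384:594,300:480]=c
cv2.imwrite('pics/c3.png',im[:,:520,::-1])
Z=dict(carrier_grip=.051,jar_mid=.068,red_knob=.118,press=0,under_ram=.026,red_lock=.012)
for t,z in Z.items():
  for n,p in P.items():
    for q in spotter.spot_point(p,t)[:2]: print(t,n,round(q['p'],2),np.round(q['pixel']),np.round(atz(p,q['pixel'],z),4))
# red blob of knob
for n,p in P.items():
    hsv=cv2.cvtColor(p['color'],cv2.COLOR_RGB2HSV);m=(((hsv[...,0]<6)|(hsv[...,0]>174))&(hsv[...,1]>180)&(hsv[...,2]>90)).astype(np.uint8)
    k,_,st,ce=cv2.connectedComponentsWithStats(m)
    for i in range(1,k):
        if st[i,4]>30: print(n,st[i],ce[i].round(1),atz(p,ce[i],.125).round(4))
E
```

```text
8.95 [0.49466032 0.12172472 0.28525751] [-3.14143344e+00  2.43610903e-04 -2.98130438e+00] 0.05568047798951926 [ 0.07690261 -0.2861463   0.06346979]
carrier_grip wrist 0.86 [160. 205.] [0.5553 0.013  0.051 ]
carrier_grip side 0.74 [248. 205.] [0.5538 0.0168 0.051 ]
carrier_grip top 0.83 [247. 192.] [0.5617 0.013  0.051 ]
jar_mid wrist 0.86 [35. 24.] [ 0.3871 -0.106   0.068 ]
jar_mid side 0.97 [329. 243.] [ 0.6723 -0.2414  0.068 ]
jar_mid side 0.84 [282. 180.] [0.6926 0.0348 0.068 ]
jar_mid top 0.82 [289. 140.] [ 0.7674 -0.1521  0.068 ]
jar_mid top 0.72 [282. 237.] [ 0.3881 -0.1227  0.068 ]
red_knob wrist 0.85 [280. 263.] [0.5679 0.1541 0.118 ]
red_knob side 0.55 [229. 158.] [0.575  0.1695 0.118 ]
press side 0.69 [279. 197.] [0.6795 0.0265 0.    ]
press top 0.97 [241. 164.] [0.6836 0.0368 0.    ]
under_ram side 0.65 [278. 191.] [0.677  0.0294 0.026 ]
red_lock wrist 0.55 [273. 224.] [0.5744 0.1531 0.012 ]
red_lock side 0.82 [233. 180.] [0.5813 0.1659 0.012 ]
red_lock top 0.66 [239. 158.] [0.7052 0.0457 0.012 ]
red_lock top 0.24 [136. 245.] [0.353  0.4443 0.012 ]
wrist [268 250  30  39 957] [282.1 269.3] [0.5701 0.1565 0.125 ]
side [330 118  16  17  70] [337.7 125.9] [0.9638 0.0956 0.125 ]
side [315 123  40  45 612] [335.3 143.5] [0.9032 0.0321 0.125 ]
side [347 134  17  27 102] [356.2 145.2] [ 0.9561 -0.0115  0.125 ]
side [226 156   8  10  68] [229.8 160.1] [0.5704 0.1552 0.125 ]
side [376 160  19  19  86] [385.3 168.7] [ 0.9647 -0.1421  0.125 ]
side [396 178  21  32 117] [407.  190.5] [ 0.9585 -0.2442  0.125 ]
top [213  83  22   5 105] [223.8  85. ] [0.9665 0.1045 0.125 ]
top [238  83  22   5  89] [247.7  85.4] [0.9658 0.0124 0.125 ]
top [275  84  22   5  99] [285.6  85.8] [ 0.9654 -0.1333  0.125 ]
top [299  84  22   5 106] [309.6  86. ] [ 0.9654 -0.2255  0.125 ]
top [213  93  22  18 279] [223.7 100.4] [0.9048 0.1036 0.125 ]
top [238  94  21  17 268] [247.8 101. ] [0.9035 0.0114 0.125 ]
```

View pics/c3.png

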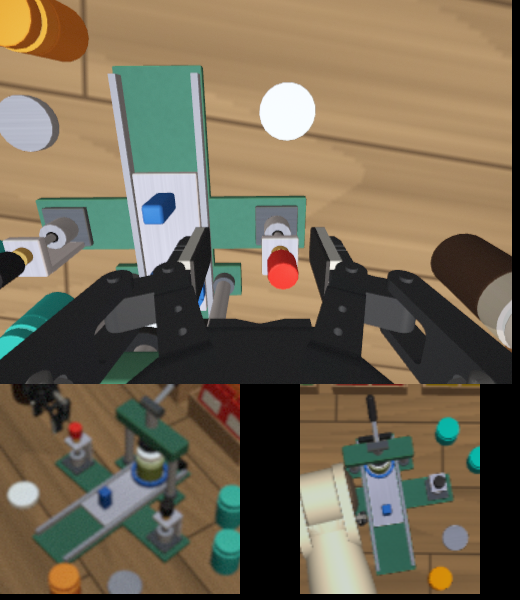

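The carrier is home, with the jar upright in its ring under the beam. The red knob is at wrist pixel (282,269), which gives about (0.571, 0.155). Going there next.

Request:
{"op": "drive_tool", "data": {"commands": [[[0.25,0.11,0],[0,0,0]],[[0.255,0.11,0],[0,0,0]],[[0,0,-0.27],[0,0,0]],[[0,0,-0.25],[0,0,0]],[[0,0,-0.15],[0,0,0]],[[0,0,-0.045],[0,0,0]],[[0,0,0],[0,0,0]]]}}

```text
time_s: 10.88
tcp_pos: [0.5704, 0.1542, 0.1782]
tool_rot: [-3.142, 0.0, -2.983]
wrist_force: [0.1, 0.8, 0.1]
width: 0.0554
grasp_force: 0.0
```

```bash
python3 - <<'E'
from h import *
P={n:imaging.snapshot(n) for n in('wrist','side')}
im=np.zeros((384,800,3),np.uint8)
im[:384,:512]=P['wrist']['color']; im[:280,520:]=cv2.resize(P['side']['color'][110:210,180:280],(280,280))
cv2.imwrite('pics/c4.png',im[:,:,::-1])
for n,p in P.items():
    s=sense()['tcp_pos'];print(n,proj(p,s-[0,0,.054]),[(q['pixel'],q['p']) for q in spotter.spot_point(p,'red_knob')])
print(sense()['tcp_pos'])
E
```

```text
wrist [258.57775433 253.91672553] [([262.2, 249.1], 0.77)]
side [230.0205263  160.20187372] [([227.3, 159.1], 0.41)]
[0.57083308 0.1542684  0.17914229]
```

View pics/c4.png

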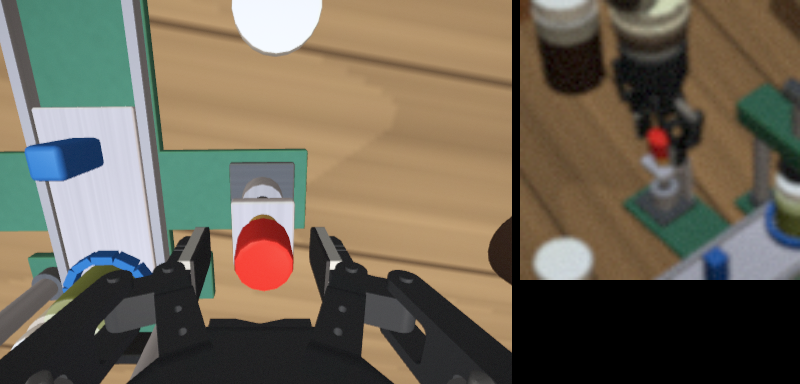

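The knob sits between the pads at (264,255), about 1–2 mm towards +y. Small correction, then close.

Request:
{"op": "drive_tool", "data": {"commands": [[[0,0.012,-0.01],[0,0,0]],[[0,0,0],[0,0,0]],[[0,0,0],[0,0,0]],[[0,0,0],[0,0,0]],[[0,0,0],[0,0,0]]], "hand": -1, "squeeze": 30}}

```text
time_s: 11.7
tcp_pos: [0.5705, 0.1561, 0.1767]
tool_rot: [3.141, 0.001, -2.983]
wrist_force: [0.1, 1.2, 4.4]
width: 0.0292
grasp_force: 29.9
```

Request:
{"op": "drive_tool", "data": {"commands": [[[0,0,0],[0,0,0]],[[0,0,0],[0,0,0]],[[0,0,0.02],[0,0,0]],[[0,0,0.025],[0,0,0]],[[0,0,0.03],[0,0,0]],[[0,0,0.03],[0,0,0]],[[0,0,0.02],[0,0,0]],[[0,0,0],[0,0,0]]], "squeeze": 70}}

```text
time_s: 12.7
tcp_pos: [0.5705, 0.1561, 0.1935]
tool_rot: [3.142, -0.001, -2.983]
wrist_force: [6.4, 3.7, -10.4]
width: 0.028
grasp_force: 69.7
```

Request:
{"op": "drive_tool", "data": {"commands": [[[0,0,0.01],[0,0,0]],[[0,0,0.01],[0,0,0]],[[0,0,0.005],[0,0,0]],[[0,0,0],[0,0,0]]]}}

```text
time_s: 13.2
tcp_pos: [0.5705, 0.1561, 0.1968]
tool_rot: [-3.142, -0.002, -2.983]
wrist_force: [7.2, 2.7, -11.9]
width: 0.0276
grasp_force: 69.7
```

Request:
{"op": "drive_tool", "data": {"commands": [[[0,0,0.005],[0,0,0]],[[0,0,0.005],[0,0,0]],[[0,0,0],[0,0,0]]]}}

```text
time_s: 13.58
tcp_pos: [0.5705, 0.1561, 0.1971]
tool_rot: [-3.141, -0.003, -2.983]
wrist_force: [8.9, 2.9, -19.0]
width: 0.028
grasp_force: 70.5
```

```bash
python3 - <<'E'
from h import *
s=sense();print(s['time_s'],s['tcp_pos'],s['wrist_force'],s['width'])
P={n:imaging.snapshot(n) for n in('wrist','side')}
im=np.zeros((384,800,3),np.uint8)
im[:384,:512]=P['wrist']['color']; im[:280,520:]=cv2.resize(P['side']['color'][120:240,200:320],(280,280))
cv2.imwrite('pics/c5.png',im[:,:,::-1])
E
```

```text
13.575 [0.57051947 0.15607636 0.19710552] [  8.88564007   2.93874982 -19.0090182 ] 0.028023768659845388
```

View pics/c5.png

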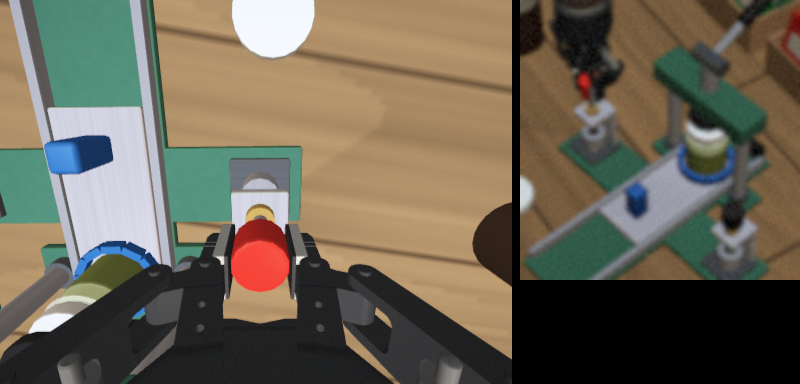

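The knob at (261,255) is gripped and raised off the brass bush at (261,213). The force jumped at the upper stop, so the plunger is fully out. The side crop shows the jar standing in its ring under the ram, with the carrier home. Handing in.

```bash
python3 -c "
from cell import robot
print(robot.hand_in())"
```

```text
the job is handed in; nothing more can be done
None
```

I pushed the carrier home against its end stop with the jar still standing in its ring under the ram. The red plunger is pulled up to its upper stop and still held there, and the job is handed in at about 14 s of the 35 s allowed.

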